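Load the compression cell, set its leg and cam

ROBOT

A 6-joint arm with a two-finger parallel gripper is mounted at the origin on the work surface. World frame = base frame: x ahead of the robot, y to its left, z up, the work surface at z = 0. Lengths are in m, angles in rad, forces in N, time in s.
With the tool pointing down it reaches from about 0.15 to 0.775 m from the base axis. Payload 6.1 kg.
Tool frame: the origin (TCP) lies on the centre line of the jaws, within the pads' length; the fingertips stand arm.tip_extent ahead of it and the grasp point (between the pads) lies 6 mm ahead of it (arm.tip_extent is the distance from the TCP to the fingertips, in m); z points along the fingers, y is the line along which they close (so a half turn about z gives the same grasp; the last joint's range is limited). The gripper opens to 85 mm and grips with 20 to 120 N. Pads are 22 mm wide; open, the fingers measure 114 mm over their backs; the gripper's body (76 mm by 85 mm) begins 54 mm behind the grasp point. The pads swing forward as they close: fully open they stand 13 mm farther back than shut.
Start: joints at [-1.236, 0.126, -0.04, 1.405, 0, 1.571], TCP at [0.172, -0.496, 0.256] pointing down, gripper open.
Joint ranges: [-2.72, 2.72], [-0.95, 1.95], [-1.27, 1.35], [-1.78, 2.02], [-1.46, 1.47], [-3.14, 3.14]. Speed limits (rad/s): [2.39, 2.39, 3.01, 3.14, 3.14, 3.14].

INTERFACE

Orientations are given as a unit quaternion [x, y, z, w].
In Python, from workcell import arm gives the robot as it stands. The module is installed in compiled form; this text tells all that it offers.
- The arm moves only by the tool apply_moves, never from a script. Its argument "increments" is a list of rows, each an object with "translation": the shift along the tool's x, y, z in m, a list of three; "yaw": the turn about the tool's z in degrees. In form: [{"translation": [x, y, z], "yaw": yaw}, ...]. A call has 1 to 20 rows; each row shifts and turns the commanded pose from where the row before left it, along the tool's axes as they then stand; what a row does not reach is not made up. A row lasts 1/10 s, in which the tool goes at most 50 mm and 8.59 degrees, less where a joint would pass 70% of its speed; a pose out of reach is approached as far as the arm can. A call is refused whole if a number of a shift passes 0.05 or a number of a turn 8.59, either way. A call with a gripper value outside its range is refused whole. "jaw" is the finger opening in m, from 0 to 0.0854, set as the call begins (left out, the last holds). The fingers move at their own pace and stop on an object; "force" is the grip in N (left out, the last holds). Time passes only in rows, so rows that do not move let the fingers close. It gives the time, the measured TCP pose, the force, the opening and the grip force at its end, in the units of the state.
- arm.state(): the state, without advancing time (a new reading comes with each control period).
- arm.camera(name): name is "side" or "top"; returns a dict with "pixels" (480x640x3 uint8, red, green, blue), "fx", "fy", "cx", "cy" (pixels), "k1" (the pictures are not rectified: a ray, as slopes to the right and down, at radius r is drawn at 1 + k1 r^2 times it, then the intrinsics apply), "R" (3x3) and "t" (3): a world point X has camera coordinates R X + t. Camera axes: x right, y down, z forward; pixel columns grow to the right and rows downward; lengths in m; the calibration is good to about 2 mm. A picture is of the moment at which its call begins. There is no depth.
- arm.job_done(): hands the job in; it is judged then, once.
Trained networks look in the newest picture that a camera, given by its name, has taken for a name from the list of things; names that differ only in an ending like _2 or _b are one class to them, and where a whole thing is asked for, a point or a joint stands for the part that bears it (a point fixed in the world has none). Each returns a list of dicts, best first, with "score" (0 to 1); they miss things now and then, are a little off and sometimes report something else, mostly with a low value. They report only what shows in the picture. A call takes as long as a camera call.
- arm.find_in(thing, camera): "xyz" ([x, y, z] in m, in world coordinates, good to about 4 mm: the middle of the surface that is visible of it).
- arm.place_of(thing, camera): "xyz" ([x, y, z] in m, in world coordinates, good to about 4 mm: a listed point, or the origin of a listed thing).
The state is a dict: "clock": time; "q": joint angles; "qd": joint speeds; "effort": joint torques, N m; "tcp_pos": TCP position; "tcp_rot": TCP orientation; "wrist_force": force on the tool from outside, world axes, zero at the start; "moment": the same for the moment, N m; "gripper_width": finger opening in m; "grasp_force": force on a finger pad.
Only numpy, scipy, OpenCV 4.12 (cv2) and the standard library are available. Lean on these libraries where they do the work, as an engineer would, in place of code of your own. Each camera call takes 0.05 s, during which the arm holds its last target. There are 200 camera calls.

TASK

Load the compression cell: swing the yellow-barred cup over until all five hazelnuts have dropped into the steel cell, then swing the cup back upright. Next push the cell's spring-loaded sliding leg in until its pointer stands on the red mark of the scale, and while holding the leg there slide the red cam lever fully closed by pinching it towards the leg's head; do not close the lever anywhere but at the mark. Finish still holding: keep the lever and the rubber pad opposite pinched between the fingers, pointer on the mark, do not let go, and leave the other things on the bench alone.

Things in the scene. Friction and masses are not known exactly. Their poses are not given: they have to be found in the camera images.
- station: Loading station fixed to the bench: teal base plate 230 x 330 x 12 mm. Origin: on the bench under the cell's centre; z up; y is the leg's sliding line, the leg sticking out to +y. Two dark posts (outer faces y = +-60 mm) carry the cup's pivot. A white scale strip runs along y at x = 78 mm.
- cell (a point): The steel cell, an open tray: centre of its inner floor, 16 mm above the bench. Inside 110 mm in the station's x by 130 mm in y; wall tops 57 mm above the bench.
- cup: Aluminium cup, 60 mm tall, 68 mm across, on a stiff pivot (0.12 N m; stays where left) above the cell's -x side. Origin: on the pivot axis (own y), 125 mm above the bench, 35 mm below the mouth. Upright (own z up) it rests on its stop; it turns only about +y, mouth going over to the station's +x, to a stop at 2.7 rad; about 2.5 rad empties it.
- bail (a point): Middle of the cup's yellow bail bar: round, 12 mm thick, parallel to the pivot axis, 76 mm free between its side arms. 88 mm from the pivot on the cup's own -x side (level with it while the cup is upright, going up and over as it tips), 55 mm clear of the cup's wall. It can turn between the fingers. Axes as the cup's.
- nut0_c (a point): Centre of one of five hazelnuts, 17 mm, 10 to 14 g, in the cup at the start.
- nut1_c (a point): Centre of one of five hazelnuts, 17 mm, 10 to 14 g, in the cup at the start.
- nut2_c (a point): Centre of one of five hazelnuts, 17 mm, 10 to 14 g, in the cup at the start.
- nut3_c (a point): Centre of one of five hazelnuts, 17 mm, 10 to 14 g, in the cup at the start.
- nut4_c (a point): Centre of one of five hazelnuts, 17 mm, 10 to 14 g, in the cup at the start.
- leg: Sliding leg: pusher plate in the cell, steel rod out through the cell's +y wall, head outside. Slides 0 to 60 mm in to the station's -y; a spring (1.6 N, rising to 4 N) holds it fully out at the start and returns it when not held. Origin: under the centre of the head, 12 mm above the bench; axes as the station's. Black head in this frame: x -13 to 15, y -13 to 13, z 15 to 77 mm.
- flange (a point): Centre of the +y face of the leg's grey flange, an upright plate 6 mm thick between head and cell, 4 mm from the head, 130 mm wide in x, 26 to 90 mm above the bench. Fingers straddling the head can push it to -y.
- thumb_pad: Black rubber pad on the head's +x face, carried by the leg (gives under 1 mm): outer face at x = 23 mm in the leg's frame, 24 mm wide in y, 25 to 77 mm above the leg's origin. Origin: under the pad's middle, 4 mm inside the outer face. One finger belongs here.
- cam: Red cam lever on the head's -x side, carried by the leg: paddle 8 mm thick, 24 mm wide in y, 25 to 77 mm above the leg's origin. Origin: lower edge of its outer face. Slides along x: open at x = -39 mm of the leg's frame (62 mm over lever and pad), closed at a stop at -23 mm (46 mm). About 6 N to slide, stays where left. It does not lock the leg: hold the leg.
- pointer (a point): Tip of the leg's black pointer, just over the scale strip: x = 80 mm, y = -20 mm in the leg's frame. Axes as the leg's.
- mark: Red length mark, 24 x 8 mm (8 mm along the slide), lying on the white scale strip. Origin: its centre; axes as the station's. The pointer is on the mark when both have the same y in the station's frame. It lies 22 to 45 mm inward (-y) of where the pointer starts.
- sample_jar: Bystander: jar, 70 mm wide, 100 mm tall. Origin: centre of underside.
- beaker: Bystander: clear beaker, 72 mm wide, 90 mm tall. Origin: centre of underside.
- weight: Bystander: brass calibration weight, 38 mm wide, 58 mm tall. Origin: centre of underside.
- spatula: Bystander: spatula lying flat. Origin: its middle, underside.
- probe: Bystander: aluminium disc probe with a stem, 50 mm wide, 56 mm tall. Origin: centre of underside.
- dish: Bystander: white dish, 100 mm wide, 20 mm tall. Origin: centre of underside.

How it is judged:
By the outcome, as a careful person would: the job done as asked, in the order asked, and still so for the second after the job is handed in, while the arm keeps its last pose, push and grip.
It also fails if it takes over 64 s, if anything falls off the work surface, if the arm or the gripper's body presses on something with over 40 N, if the wrist force passes 120 N, or if a joint passes its speed limit or range.

## Working session

There is one attempt and no reset: what is moved stays moved. The work goes in short steps, Python scripts to look and compute and a tool call to move; the robot and the scene stay as the last step left them, time stands still between calls to the robot, and variables do not carry over. Pictures are saved under pics/ and viewed, at most 10 in all, crops included, and the job is handed in when it is done.

Besides the shell and the picture viewer there is one more tool, called after ">>>" as name([rows], argument=value, ...), one row to a line, values as JSON. apply_moves: Moves the arm, as the interface text tells. Its arguments: {"type":"object","properties":{"increments":{"type":"array","items":{"type":"object","properties":{"translation":{"type":"array","items":{"type":"number"}},"yaw":{"type":"number"}}}},"jaw":{"type":"number"},"force":{"type":"number"}},"required":["increments"]}

```bash
mkdir -p pics; cat > h.py <<'E'
import numpy as np, cv2
from workcell import arm
def cam(n,f=None):
    c=arm.camera(n)
    if f: cv2.imwrite('pics/'+f,c['pixels'][:,:,::-1])
    return c
def proj(c,X):
    p=np.array(c['R'])@np.array(X)+np.array(c['t']); s=p[:2]/p[2]; s=s*(1+c['k1']*(s@s))
    return np.array([c['fx']*s[0]+c['cx'],c['fy']*s[1]+c['cy']])
def onplane(c,px,z):
    d=np.array([(px[0]-c['cx'])/c['fx'],(px[1]-c['cy'])/c['fy']]); s=d.copy()
    for _ in range(20): s=d/(1+c['k1']*(s@s))
    R=np.array(c['R']);t=np.array(c['t']); o=-R.T@t; v=R.T@np.array([s[0],s[1],1]); return o+v*(z-o[2])/v[2]
E
python3 - <<'E'
from h import *
for n in('top','side'):
    c=cam(n,n+'1.png')
    print(n,np.round(-np.array(c['R']).T@c['t'],3))
    for t in ['station','cell','cup','bail','leg','flange','thumb_pad','cam','pointer','mark','sample_jar','beaker','weight','spatula','probe','dish']:
        r=arm.place_of(t,n)
        print(t,[(np.round(a['xyz'],3).tolist(),round(a['score'],2)) for a in r[:2]], 'keys',list(r[0].keys()) if r and t=='cup' else '')
s=arm.state();print(s, arm.tip_extent)
E
```

```text
top [ 0.378 -0.008  1.029]
station [([0.596, -0.067, -0.0], 0.61), ([0.568, -0.063, 0.116], 0.56)] keys 
cell [([0.592, -0.065, 0.02], 0.73), ([0.554, -0.068, 0.124], 0.23)] keys 
cup [([0.552, -0.066, 0.122], 0.78)] keys ['xyz', 'score']
bail [([0.465, -0.05, 0.124], 0.78), ([0.585, 0.136, 0.032], 0.2)] keys 
leg [([0.619, 0.117, 0.06], 0.7), ([0.617, 0.137, 0.011], 0.57)] keys 
flange [([0.617, 0.118, 0.059], 0.9), ([0.619, 0.138, 0.01], 0.38)] keys 
thumb_pad [([0.64, 0.132, 0.04], 0.46)] keys 
cam [([0.583, 0.137, 0.036], 0.65)] keys 
pointer [([0.698, 0.103, 0.02], 0.96)] keys 
mark [([0.691, 0.063, 0.014], 0.56), ([0.597, -0.066, 0.002], 0.18)] keys 
sample_jar [([0.402, 0.393, -0.002], 0.59), ([0.596, -0.069, -0.004], 0.58)] keys 
beaker [([0.526, 0.419, 0.0], 0.7), ([0.691, 0.344, -0.0], 0.39)] keys 
weight [([0.375, -0.38, 0.0], 0.53)] keys 
spatula [([0.677, -0.437, -0.001], 0.86)] keys 
probe [([0.488, -0.356, -0.002], 0.67), ([0.596, -0.071, -0.0], 0.54)] keys 
dish [([0.689, 0.346, 0.002], 0.88), ([0.619, 0.135, 0.012], 0.3)] keys 
side [0.086 0.595 0.938]
station [([0.5
[... 881 characters left out ...]
': array([-1.23599324e+00,  1.25785995e-01, -3.95707458e-02,  1.40537888e+00,
       -1.77253371e-05,  1.57079392e+00]), 'qd': array([-1.31709841e-05,  1.07945703e-03, -1.73898545e-03, -1.86131586e-03,
        3.37150726e-03,  9.92690800e-04]), 'effort': array([-8.01233164e-04, -4.35701931e+01,  3.53080308e+01,  1.50438998e-03,
        3.02911496e-05,  1.47156578e-05]), 'tcp_pos': array([ 0.17250279, -0.49585426,  0.25631529]), 'tcp_rot': array([ 9.86020851e-01,  1.66621969e-01, -3.68103062e-06,  3.14074357e-05]), 'wrist_force': array([ 0.02481952,  0.00510411, -0.50368846]), 'moment': array([0.004546  , 0.01725148, 0.04795731]), 'grasp_force': 0.0, 'gripper_width': 0.0852169970320913} 0.025
```

View pics/top1.png

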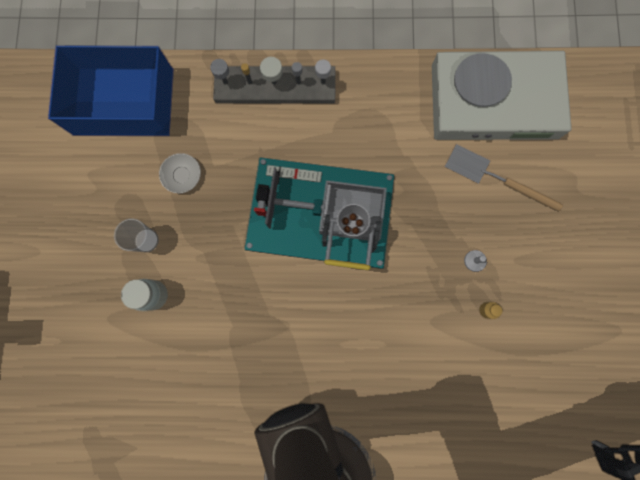

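View pics/side1.png

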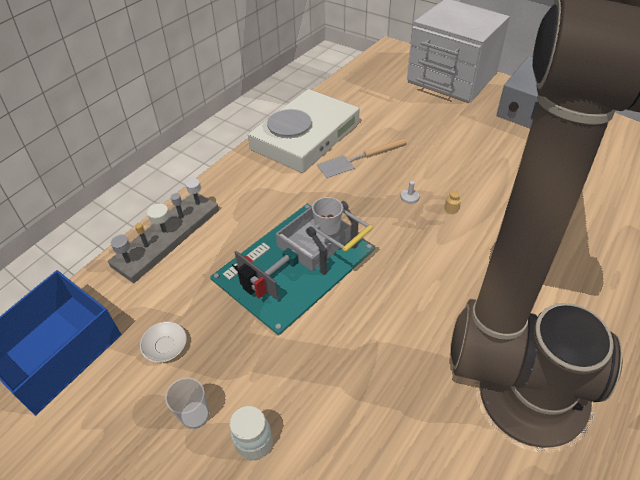

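Top view: the plate has corners at about (262,158), (395,173), (386,270) and (247,249). The bail is at (348,265), the head at (262,200) and the red mark at (296,173). Side view confirms the layout: yellow bail at (357,237), lever at (258,287). Next I fit the station pose from the plate outline and these points.

```bash
cat > a.py <<'E'
from h import *
for n in('top','side'):
    c=cam(n); im=c['pixels'].copy()
    hsv=cv2.cvtColor(im,cv2.COLOR_RGB2HSV)
    m=cv2.inRange(hsv,(80,90,40),(98,255,255))
    k=cv2.connectedComponentsWithStats(m); i=1+np.argmax(k[2][1:,4]); 
    ys,xs=np.where(k[1]==i); P=np.array([onplane(c,(x,y),.012)[:2] for x,y in zip(xs,ys)])
    r=cv2.minAreaRect((P*1000).astype(np.float32)); print(n,r)
    # scale crop
    p=proj(c,(.70,.08,.014)).astype(int); print(p)
    cr=im[p[1]-30:p[1]+30,p[0]-40:p[0]+40]; cv2.imwrite(f'pics/{n}c.png',cv2.resize(cr,None,fx=8,fy=8,interpolation=cv2.INTER_CUBIC)[:,:,::-1])
    rm=cv2.inRange(hsv,(0,120,90),(8,255,255))|cv2.inRange(hsv,(172,120,90),(180,255,255))
    w=rm[p[1]-30:p[1]+30,p[0]-40:p[0]+40]; k=cv2.connectedComponentsWithStats(w)
    for s,ce in zip(k[2][1:],k[3][1:]): print('red',s[4],ce+p-[40,30],np.round(onplane(c,ce+p-[40,30],.0145),4))
a=cv2.imread('pics/topc.png');b=cv2.imread('pics/sidec.png')
cv2.imwrite('pics/sc.png',cv2.resize(np.vstack([a,b]),(500,750)))
cv2.imwrite('pics/sc.png',cv2.resize(np.hstack([a[:,:400],b[:,:]]),None,fx=.75,fy=.75))
cv2.imwrite('pics/sc.png',np.vstack([a[:296,:],b[60:360]]))
E
python3 a.py
```

```text
top ((598.3497924804688, 4.4352569580078125), (325.6755676269531, 226.03585815429688), 82.6098861694336)
[288 169]
red 18 [295.5        173.05555556] [0.6916 0.0633 0.0145]
side ((594.0388793945312, 12.081283569335938), (327.08111572265625, 230.34603881835938), 82.56432342529297)
[240 260]
red 21 [248.33333333 258.38095238] [0.6885 0.0652 0.0145]
red 109 [259.48623853 283.91743119] [0.6179 0.1085 0.0145]
```

View pics/sc.png

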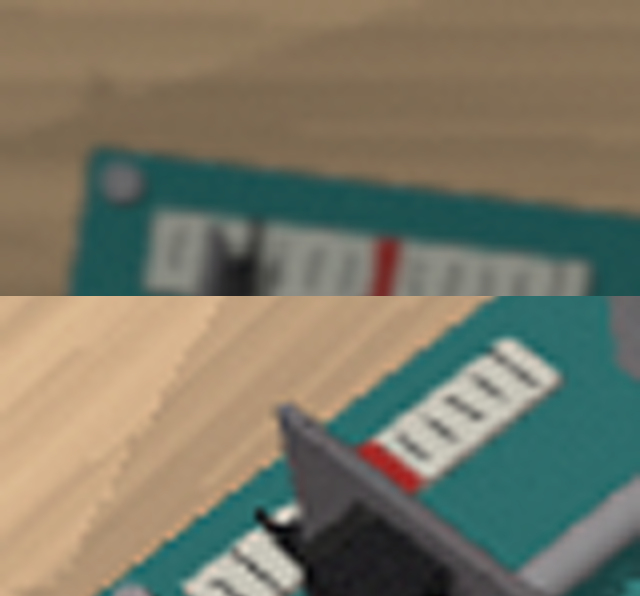

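Top crop: mark at about (295.5,173), with the pointer and its shadow near (280,167). Side crop: pointer tip at about (232.8,264.9). I'll turn these into station coordinates.

```bash
python3 - <<'E'
from h import *
th=np.deg2rad(-7.4); ex=np.array([np.cos(th),np.sin(th)]);ey=np.array([-np.sin(th),np.cos(th)])
c=cam('top');d=cam('side')
for z in(.016,.02,.024):
    for n,cc,p in(('top',c,(279.5,167.1)),('topL',c,(275,167)),('side',d,(232.75,264.9))):
        P=onplane(cc,p,z)[:2]; print(z,n,P.round(4),'ey',P@ey,'ex',P@ex)
for n,P in dict(markt=(.6916,.0633),marks=(.6885,.0652),station=(.595,-.0685),cup=(.5515,-.065),bail=(.4645,-.0515),leg=(.6185,.135),flange=(.6175,.1155),ptr=(.700,.104)).items(): P=np.array(P);print(n,P@ex,P@ey)
# refine bail: yellow pixels at z .125
for n,cc in(('top',c),('side',d)):
    hsv=cv2.cvtColor(cc['pixels'],cv2.COLOR_RGB2HSV); m=cv2.inRange(hsv,(22,150,120),(35,255,255))
    k=cv2.connectedComponentsWithStats(m);i=1+np.argmax(k[2][1:,4]);P=onplane(cc,k[3][i],.125);print('bail',n,k[2][i],P,P[:2]@ex,P[:2]@ey)
E
```

```text
0.016 top [0.7059 0.102 ] ey 0.1920259740471083 ex 0.6868589537481986
0.016 topL [0.7061 0.1128] ey 0.20280396206509982 ex 0.6856753816316258
0.016 side [0.7048 0.1022] ey 0.19215445915784984 ex 0.6857405861264685
0.02 top [0.7046 0.1015] ey 0.19142717423038788 ex 0.6856310577983546
0.02 topL [0.7048 0.1123] ey 0.20216261257200077 ex 0.6844521582246023
0.02 side [0.7021 0.1044] ey 0.1939280639846572 ex 0.682803563317162
0.024 top [0.7033 0.1011] ey 0.19082837441366743 ex 0.6844031618485107
0.024 topL [0.7035 0.1118] ey 0.20152126307890172 ex 0.6832289348175786
0.024 side [0.6994 0.1065] ey 0.1957016688114646 ex 0.6798665405078558
markt 0.6776870146407856 0.15184781917189205
marks 0.6743681224039006 0.15333272803102946
station 0.5988668399835018 0.008703905340408158
cup 0.5552783598318158 0.006572145957624995
bail 0.46726422815069 0.008754489747548763
leg 0.5959612083959704 0.2135356834049398
flange 0.5974810513668499 0.19406930014189197
ptr 0.6807750716240967 0.19329071849213536
bail top [325 260  45  10 183] [ 0.46262056 -0.05473226  0.125     ] 0.46581674423977953 0.005307086488010648
bail side [343 237  15  14  50] [ 0.46419775 -0.02242569  0.125     ] 0.4632198516633326 0.03754771429245811
```

>>> apply_moves([
  {"translation": [0, 0, 0], "yaw": -7.925},
  {"translation": [0, 0, 0], "yaw": -7.925},
  {"translation": [0, 0, 0], "yaw": -7.925},
  {"translation": [0, 0, 0], "yaw": -7.925},
  {"translation": [0, 0, 0], "yaw": -7.925},
  {"translation": [0, 0, 0], "yaw": -7.925},
  {"translation": [0, 0, 0], "yaw": -7.925},
  {"translation": [0, 0, 0], "yaw": -7.925},
  {"translation": [0.03, 0.0145, 0], "yaw": 0},
  {"translation": [0.03, 0.0145, 0], "yaw": 0},
  {"translation": [0.03, 0.0145, 0], "yaw": 0},
  {"translation": [0.03, 0.0145, 0], "yaw": 0},
  {"translation": [0.03, 0.0145, 0], "yaw": 0},
  {"translation": [0.03, 0.0145, 0], "yaw": 0},
  {"translation": [0.03, 0.0145, 0], "yaw": 0},
  {"translation": [0.03, 0.0145, 0], "yaw": 0},
  {"translation": [0.03, 0.0145, 0], "yaw": 0},
  {"translation": [0.03, 0.0145, 0], "yaw": 0},
  {"translation": [0.03, 0.0145, 0], "yaw": 0},
  {"translation": [0.03, 0.0145, 0], "yaw": 0},
], jaw=0.04, force=25)

```text
clock: 3.9
tcp_pos: [0.3921, -0.1601, 0.2565]
tcp_rot: [0.751, 0.66, 0.0, 0.0]
wrist_force: [0.9, -0.5, 0.5]
gripper_width: 0.0396
grasp_force: 0.0
```

>>> apply_moves([
  {"translation": [0.03, 0.0145, 0], "yaw": 0},
  {"translation": [0.03, 0.0145, 0], "yaw": 0},
  {"translation": [0.03, 0.0145, 0], "yaw": 0},
  {"translation": [0.0265, 0.0141, 0], "yaw": 0},
  {"translation": [0, 0, 0], "yaw": 0},
  {"translation": [0, 0, 0], "yaw": 0},
])

```text
clock: 4.5
tcp_pos: [0.4637, -0.0528, 0.2561]
tcp_rot: [0.751, 0.66, -0.0, -0.0]
wrist_force: [-0.2, 0.3, -0.2]
gripper_width: 0.0398
grasp_force: 0.0
```

```bash
cat >> h.py <<'E'
th=np.deg2rad(-7.4); ex=np.array([np.cos(th),np.sin(th)]);ey=np.array([-np.sin(th),np.cos(th)])
from scipy.spatial.transform import Rotation as Ro
def st():
    s=arm.state();p=s['tcp_pos'];R=Ro.from_quat(s['tcp_rot']).as_matrix();f=s['wrist_force']
    print('t %.2f ex %.4f ey %.4f z %.4f yawerr %.2f tilt %.4f Fex %.1f Fey %.1f Fz %.1f w %.4f g %.1f'%(s['clock'],p[:2]@ex,p[:2]@ey,p[2],np.degrees(np.arctan2(R[1,1],R[0,1]))+7.4,R[2,2],f[:2]@ex,f[:2]@ey,f[2],s['gripper_width'],s['grasp_force']))
    return s
E
python3 -c "from h import *;st()"
```

```text
t 4.50 ex 0.4666 ey 0.0074 z 0.2561 yawerr 0.07 tilt -1.0000 Fex -0.2 Fey 0.3 Fz -0.2 w 0.0398 g 0.0
```

>>> apply_moves([
  {"translation": [0, 0, 0.025], "yaw": 0},
  {"translation": [0, 0, 0.025], "yaw": 0},
  {"translation": [0, 0, 0.025], "yaw": 0},
  {"translation": [0, 0, 0.02], "yaw": 0},
  {"translation": [0, 0, 0.02], "yaw": 0},
  {"translation": [0, 0, 0.01], "yaw": 0},
  {"translation": [0, 0, 0], "yaw": 0},
])

```text
clock: 5.2
tcp_pos: [0.4625, -0.0538, 0.1303]
tcp_rot: [0.752, 0.659, -0.001, -0.001]
wrist_force: [-0.5, 1.0, 1.0]
gripper_width: 0.0404
grasp_force: 0.0
```

>>> apply_moves([
  {"translation": [0, 0, 0], "yaw": 0},
  {"translation": [0, 0, 0], "yaw": 0},
  {"translation": [0, 0, 0], "yaw": 0},
  {"translation": [0, 0, 0], "yaw": 0},
  {"translation": [0, 0, 0], "yaw": 0},
  {"translation": [0, 0, 0], "yaw": 0},
], jaw=0.0, force=25)

```text
clock: 5.8
tcp_pos: [0.4632, -0.0534, 0.1324]
tcp_rot: [0.751, 0.66, -0.0, 0.0]
wrist_force: [-5.4, -0.4, 5.6]
gripper_width: 0.011
grasp_force: 25.0
```

```bash
python3 -c "
from h import *;st()
import numpy as np
a=np.linspace(0,2.55,21)
x=-88*np.cos(a);z=88*np.sin(a)
print([(round(p,1),round(-q,1)) for p,q in zip(np.diff(x),np.diff(z))])"
```

```text
t 5.80 ex 0.4662 ey 0.0067 z 0.1324 yawerr -0.02 tilt -1.0000 Fex -5.3 Fey -1.0 Fz 5.6 w 0.0110 g 25.0
[(np.float64(0.7), np.float64(-11.2)), (np.float64(2.1), np.float64(-11.0)), (np.float64(3.5), np.float64(-10.6)), (np.float64(4.8), np.float64(-10.1)), (np.float64(6.1), np.float64(-9.4)), (np.float64(7.2), np.float64(-8.6)), (np.float64(8.3), np.float64(-7.6)), (np.float64(9.2), np.float64(-6.5)), (np.float64(9.9), np.float64(-5.2)), (np.float64(10.5), np.float64(-3.9)), (np.float64(10.9), np.float64(-2.6)), (np.float64(11.2), np.float64(-1.2)), (np.float64(11.2), np.float64(0.3)), (np.float64(11.1), np.float64(1.7)), (np.float64(10.8), np.float64(3.1)), (np.float64(10.3), np.float64(4.4)), (np.float64(9.7), np.float64(5.7)), (np.float64(8.9), np.float64(6.9)), (np.float64(7.9), np.float64(7.9)), (np.float64(6.8), np.float64(8.9))]
```

>>> apply_moves([
  {"translation": [0, 0.0007, -0.0112], "yaw": 0},
  {"translation": [0, 0.0021, -0.011], "yaw": 0},
  {"translation": [0, 0.0035, -0.0106], "yaw": 0},
  {"translation": [0, 0.0048, -0.0101], "yaw": 0},
  {"translation": [0, 0.0061, -0.0094], "yaw": 0},
  {"translation": [0, 0.0072, -0.0086], "yaw": 0},
  {"translation": [0, 0.0083, -0.0076], "yaw": 0},
  {"translation": [0, 0.0046, -0.0033], "yaw": 0},
  {"translation": [0, 0.0046, -0.0032], "yaw": 0},
])

```text
clock: 6.7
tcp_pos: [0.503, -0.0584, 0.2097]
tcp_rot: [0.751, 0.66, -0.001, -0.001]
wrist_force: [-16.7, 2.1, 18.3]
gripper_width: 0.0106
grasp_force: 25.8
```

```bash
python3 -c "
from h import *;st()"
```

```text
t 6.70 ex 0.5063 ey 0.0069 z 0.2097 yawerr -0.01 tilt -1.0000 Fex -16.9 Fey -0.1 Fz 18.3 w 0.0106 g 25.8
```

>>> apply_moves([
  {"translation": [0, -0.0015, -0.002], "yaw": 0},
  {"translation": [0, 0, 0], "yaw": 0},
])

```text
clock: 6.9
tcp_pos: [0.5038, -0.0585, 0.2105]
tcp_rot: [0.751, 0.66, 0.0, 0.001]
wrist_force: [-7.5, -0.4, 9.7]
gripper_width: 0.0107
grasp_force: 25.7
```

```bash
python3 -c "
from h import *;st()"
```

```text
t 6.90 ex 0.5072 ey 0.0069 z 0.2105 yawerr -0.02 tilt -1.0000 Fex -7.4 Fey -1.3 Fz 9.7 w 0.0107 g 25.7
```

```bash
python3 -c "
import numpy as np
a=np.linspace(1.01,2.6,21)
x=-88.5*np.cos(a);z=88.5*np.sin(a)
print([(round(float(p),1),round(float(-q),1)) for p,q in zip(np.diff(x),np.diff(z))])"
```

```text
[(6.1, -3.5), (6.4, -3.0), (6.6, -2.5), (6.8, -2.0), (6.9, -1.4), (7.0, -0.9), (7.0, -0.3), (7.0, 0.2), (7.0, 0.8), (6.9, 1.4), (6.8, 1.9), (6.6, 2.4), (6.4, 3.0), (6.1, 3.4), (5.8, 3.9), (5.5, 4.4), (5.1, 4.8), (4.7, 5.2), (4.3, 5.6), (3.9, 5.9)]
```

>>> apply_moves([
  {"translation": [0, 0.0056, -0.0043], "yaw": 0},
  {"translation": [0, 0.0064, -0.003], "yaw": 0},
  {"translation": [0, 0.0066, -0.0025], "yaw": 0},
  {"translation": [0, 0.0068, -0.002], "yaw": 0},
  {"translation": [0, 0.0069, -0.0014], "yaw": 0},
  {"translation": [0, 0.007, -0.0009], "yaw": 0},
  {"translation": [0, 0.007, -0.0003], "yaw": 0},
  {"translation": [0, 0.007, 0.0002], "yaw": 0},
  {"translation": [0, 0, 0], "yaw": 0},
])

```text
clock: 7.8
tcp_pos: [0.5582, -0.0654, 0.2225]
tcp_rot: [0.751, 0.66, 0.001, 0.001]
wrist_force: [0.4, -0.2, 0.5]
gripper_width: 0.0108
grasp_force: 25.9
```

```bash
python3 -c "
from h import *;st()"
```

```text
t 7.80 ex 0.5620 ey 0.0070 z 0.2225 yawerr -0.01 tilt -1.0000 Fex 0.4 Fey -0.2 Fz 0.5 w 0.0108 g 25.9
```

>>> apply_moves([
  {"translation": [0, 0.007, 0.0008], "yaw": 0},
  {"translation": [0, 0.0069, 0.0014], "yaw": 0},
  {"translation": [0, 0.0068, 0.0019], "yaw": 0},
  {"translation": [0, 0.0066, 0.0024], "yaw": 0},
  {"translation": [0, 0.0064, 0.003], "yaw": 0},
  {"translation": [0, 0.0061, 0.0034], "yaw": 0},
  {"translation": [0, 0, 0], "yaw": 0},
])

```text
clock: 8.5
tcp_pos: [0.5974, -0.0705, 0.209]
tcp_rot: [0.751, 0.66, 0.0, 0.0]
wrist_force: [1.2, 1.7, 1.1]
gripper_width: 0.0106
grasp_force: 25.9
```

```bash
python3 -c "
from h import *;st()"
```

```text
t 8.50 ex 0.6015 ey 0.0071 z 0.2090 yawerr -0.01 tilt -1.0000 Fex 1.0 Fey 1.8 Fz 1.1 w 0.0106 g 25.9
```

>>> apply_moves([
  {"translation": [0, 0.0058, 0.0039], "yaw": 0},
  {"translation": [0, 0.0055, 0.0043], "yaw": 0},
  {"translation": [0, 0.0051, 0.0048], "yaw": 0},
  {"translation": [0, 0.0047, 0.0052], "yaw": 0},
  {"translation": [0, 0.0043, 0.0056], "yaw": 0},
  {"translation": [0, 0.0035, 0.0052], "yaw": 0},
  {"translation": [0, 0, 0], "yaw": 0},
  {"translation": [0, 0, 0], "yaw": 0},
  {"translation": [0, 0, 0], "yaw": 0},
  {"translation": [0, 0, 0], "yaw": 0},
  {"translation": [0, 0, 0], "yaw": 0},
  {"translation": [0, 0, 0], "yaw": 0},
])

```text
clock: 9.7
tcp_pos: [0.6247, -0.0742, 0.1807]
tcp_rot: [0.751, 0.66, 0.0, 0.0]
wrist_force: [-0.5, 2.3, -0.2]
gripper_width: 0.0105
grasp_force: 25.9
```

```bash
python3 - <<'E'
from h import *;st()
for n in('top','side'):
    c=cam(n,n+'2.png')
    for t in ['nut0_c','cup']:
        print(n,t,[(np.round(a['xyz'],3).tolist(),round(a['score'],2)) for a in arm.place_of(t,n)])
    p=proj(c,(.58,-.03,.06)).astype(int)
    cv2.imwrite(f'pics/{n}2c.png',cv2.resize(c['pixels'][p[1]-60:p[1]+60,p[0]-80:p[0]+80],None,fx=2.5,fy=2.5,interpolation=cv2.INTER_CUBIC)[:,:,::-1])
cv2.imwrite('pics/p2.png',np.hstack([cv2.imread('pics/top2c.png'),cv2.imread('pics/side2c.png')]))
E
```

```text
t 9.70 ex 0.6291 ey 0.0069 z 0.1807 yawerr -0.02 tilt -1.0000 Fex -0.8 Fey 2.3 Fz -0.2 w 0.0105 g 25.9
top nut0_c [([0.374, -0.378, -0.001], 0.25)]
top cup []
side nut0_c []
side cup [([0.548, -0.066, 0.125], 0.87), ([0.619, 0.134, 0.016], 0.22)]
```

View pics/p2.png

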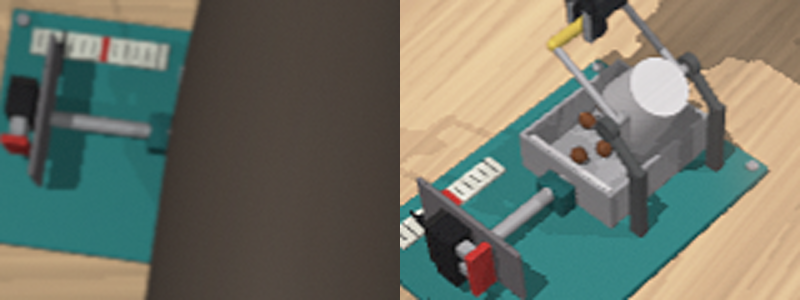

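Side crop: cup is over, three nuts are visible in the cell at crop (580,120), (603,148) and (578,155), and the rest are hidden behind the cup. I'll tip slightly further, then swing back.

>>> apply_moves([
  {"translation": [0, 0.002, 0.003], "yaw": 0},
  {"translation": [0, 0.0019, 0.0032], "yaw": 0},
  {"translation": [0, 0, 0], "yaw": 0},
  {"translation": [0, 0, 0], "yaw": 0},
  {"translation": [0, 0, 0], "yaw": 0},
  {"translation": [0, 0, 0], "yaw": 0},
  {"translation": [0, 0, 0], "yaw": 0},
])

```text
clock: 10.7
tcp_pos: [0.6285, -0.0747, 0.1743]
tcp_rot: [0.751, 0.66, -0.0, -0.0]
wrist_force: [-2.2, 2.7, -0.6]
gripper_width: 0.011
grasp_force: 25.7
```

```bash
python3 - <<'E'
from h import *
s=st()
p=s['tcp_pos']; x=p[:2]@ex-.5545; z=p[2]-.1345; print(np.hypot(x,z))
a=np.linspace(np.arctan2(z,-x),0,26)
x=-88*np.cos(a);z=88*np.sin(a)
print([(round(float(p),1),round(float(-q),1)) for p,q in zip(np.diff(x),np.diff(z))])
E
```

```text
t 10.70 ex 0.6329 ey 0.0069 z 0.1743 yawerr -0.02 tilt -1.0000 Fex -2.6 Fey 2.3 Fz -0.6 w 0.0110 g 25.7
0.08788795914309228
[(-4.7, -8.1), (-5.5, -7.6), (-6.3, -7.0), (-7.0, -6.3), (-7.6, -5.5), (-8.2, -4.6), (-8.6, -3.7), (-9.0, -2.8), (-9.2, -1.8), (-9.4, -0.8), (-9.4, 0.2), (-9.3, 1.2), (-9.1, 2.2), (-8.9, 3.1), (-8.5, 4.1), (-8.0, 5.0), (-7.4, 5.8), (-6.8, 6.5), (-6.0, 7.2), (-5.2, 7.8), (-4.3, 8.3), (-3.4, 8.8), (-2.5, 9.1), (-1.5, 9.3), (-0.5, 9.4)]
```

>>> apply_moves([
  {"translation": [0, -0.0047, -0.0081], "yaw": 0},
  {"translation": [0, -0.0055, -0.0076], "yaw": 0},
  {"translation": [0, -0.0063, -0.007], "yaw": 0},
  {"translation": [0, -0.007, -0.0063], "yaw": 0},
  {"translation": [0, -0.0076, -0.0055], "yaw": 0},
  {"translation": [0, -0.0082, -0.0046], "yaw": 0},
  {"translation": [0, -0.0086, -0.0037], "yaw": 0},
  {"translation": [0, -0.009, -0.0028], "yaw": 0},
  {"translation": [0, -0.0092, -0.0018], "yaw": 0},
  {"translation": [0, -0.0094, -0.0008], "yaw": 0},
  {"translation": [0, -0.0094, 0.0002], "yaw": 0},
  {"translation": [0, -0.0093, 0.0012], "yaw": 0},
])

```text
clock: 11.9
tcp_pos: [0.5347, -0.0628, 0.2223]
tcp_rot: [0.751, 0.66, 0.0, 0.001]
wrist_force: [3.1, -0.6, 2.9]
gripper_width: 0.0108
grasp_force: 26.6
```

```bash
python3 -c "
from h import *;st()"
```

```text
t 11.90 ex 0.5384 ey 0.0066 z 0.2223 yawerr -0.03 tilt -1.0000 Fex 3.2 Fey -0.2 Fz 2.9 w 0.0108 g 26.6
```

>>> apply_moves([
  {"translation": [0, -0.0091, 0.0022], "yaw": 0},
  {"translation": [0, -0.0089, 0.0031], "yaw": 0},
  {"translation": [0, -0.0085, 0.0041], "yaw": 0},
  {"translation": [0, -0.008, 0.005], "yaw": 0},
  {"translation": [0, -0.0074, 0.0058], "yaw": 0},
  {"translation": [0, -0.0068, 0.0065], "yaw": 0},
  {"translation": [0, -0.006, 0.0072], "yaw": 0},
  {"translation": [0, -0.0052, 0.0078], "yaw": 0},
  {"translation": [0, -0.0043, 0.0083], "yaw": 0},
  {"translation": [0, 0, 0], "yaw": 0},
])

```text
clock: 12.9
tcp_pos: [0.4704, -0.0541, 0.1696]
tcp_rot: [0.751, 0.66, -0.001, -0.001]
wrist_force: [4.1, -1.4, -2.9]
gripper_width: 0.0107
grasp_force: 26.9
```

```bash
python3 -c "
from h import *;st()"
```

```text
t 12.90 ex 0.4735 ey 0.0069 z 0.1696 yawerr -0.02 tilt -1.0000 Fex 4.3 Fey -0.9 Fz -2.9 w 0.0107 g 26.9
```

>>> apply_moves([
  {"translation": [0, -0.0031, 0.0088], "yaw": 0},
  {"translation": [0, -0.0025, 0.0091], "yaw": 0},
  {"translation": [0, -0.0013, 0.0093], "yaw": 0},
  {"translation": [0, -0.0003, 0.006], "yaw": 0},
  {"translation": [0, 0, 0.003], "yaw": 0},
  {"translation": [0, 0, 0.001], "yaw": 0},
  {"translation": [0, 0, 0], "yaw": 0},
])

```text
clock: 13.6
tcp_pos: [0.4633, -0.0532, 0.1333]
tcp_rot: [0.751, 0.66, -0.001, -0.001]
wrist_force: [-5.2, -1.6, 0.5]
gripper_width: 0.0106
grasp_force: 28.4
```

```bash
python3 -c "
from h import *;st()"
```

```text
t 13.60 ex 0.4663 ey 0.0069 z 0.1333 yawerr -0.02 tilt -1.0000 Fex -5.0 Fey -2.3 Fz 0.5 w 0.0106 g 28.4
```

>>> apply_moves([
  {"translation": [0, -0.001, 0.0015], "yaw": 0},
  {"translation": [0, 0, 0.0015], "yaw": 0},
  {"translation": [0, 0, 0], "yaw": 0},
])

```text
clock: 13.9
tcp_pos: [0.4633, -0.0532, 0.1318]
tcp_rot: [0.751, 0.66, 0.0, 0.0]
wrist_force: [-6.9, -1.1, 9.4]
gripper_width: 0.011
grasp_force: 29.2
```

```bash
python3 -c "
from h import *;st()"
```

```text
t 13.90 ex 0.4663 ey 0.0069 z 0.1318 yawerr -0.02 tilt -1.0000 Fex -6.7 Fey -2.0 Fz 9.4 w 0.0110 g 29.2
```

>>> apply_moves([
  {"translation": [0, 0, 0], "yaw": 0},
  {"translation": [0, 0, 0], "yaw": 0},
  {"translation": [0, 0, 0], "yaw": 0},
  {"translation": [0, 0, 0], "yaw": 0},
  {"translation": [0, 0, -0.01], "yaw": 0},
  {"translation": [0, 0, -0.02], "yaw": 0},
  {"translation": [0, 0, -0.025], "yaw": 0},
  {"translation": [0, 0, -0.025], "yaw": 0},
  {"translation": [0, 0, -0.025], "yaw": 0},
  {"translation": [0, 0, -0.015], "yaw": 0},
  {"translation": [0.03, 0, 0], "yaw": 0},
  {"translation": [0.03, 0, 0], "yaw": 0},
  {"translation": [0.03, 0, 0], "yaw": 0},
  {"translation": [0.03, 0, 0], "yaw": 0},
  {"translation": [0.03, 0, 0], "yaw": 0},
  {"translation": [0.03, 0, 0], "yaw": 0},
  {"translation": [0.03, 0, 0], "yaw": 0},
  {"translation": [0, 0, 0], "yaw": 0},
], jaw=0.04)

```text
clock: 15.7
tcp_pos: [0.4909, 0.1578, 0.2513]
tcp_rot: [0.75, 0.661, 0.0, -0.0]
wrist_force: [-0.4, -1.1, -0.6]
gripper_width: 0.04
grasp_force: 0.0
```

```bash
python3 - <<'E'
from h import *;st()
for n in('top','side'):
    c=cam(n,n+'3.png')
    for t in ['nut0_c','cup','bail','pointer','mark','flange','cam','thumb_pad']:
        print(n,t,[(np.round(a['xyz'],3).tolist(),(np.array(a['xyz'])[:2]@np.c_[ex,ey]).round(4).tolist(),round(a['score'],2)) for a in arm.place_of(t,n)][:7 if 'nut' in t else 1])
    p=proj(c,(.60,.02,.06)).astype(int)
    cv2.imwrite(f'pics/{n}3c.png',cv2.resize(c['pixels'][p[1]-65:p[1]+65,p[0]-80:p[0]+80],None,fx=2.5*2,fy=5,interpolation=cv2.INTER_CUBIC)[:,:,::-1])
cv2.imwrite('pics/p3.png',cv2.resize(np.hstack([cv2.imread('pics/top3c.png')[:,:800],cv2.imread('pics/side3c.png')]),(800,325)))
E
```

```text
t 15.70 ex 0.4664 ey 0.2197 z 0.2513 yawerr 0.19 tilt -1.0000 Fex -0.3 Fey -1.1 Fz -0.6 w 0.0400 g 0.0
top nut0_c [([0.62, -0.09, 0.027], [0.6269, -0.0093], 0.36)]
top cup [([0.556, -0.066, 0.122], [0.5603, 0.0058], 0.63)]
top bail [([0.466, -0.05, 0.124], [0.4686, 0.01], 0.88)]
top pointer [([0.696, 0.107, 0.019], [0.6766, 0.1956], 0.82)]
top mark [([0.689, 0.063, 0.017], [0.6752, 0.1516], 0.48)]
top flange [([0.618, 0.12, 0.056], [0.5969, 0.1983], 0.9)]
top cam [([0.584, 0.137, 0.032], [0.561, 0.2108], 0.5)]
top thumb_pad [([0.64, 0.131, 0.038], [0.6177, 0.2124], 0.61)]
side nut0_c []
side cup [([0.547, -0.063, 0.124], [0.5501, 0.0083], 0.55)]
side bail [([0.463, -0.051, 0.124], [0.4659, 0.0093], 0.98)]
side pointer [([0.702, 0.106, 0.019], [0.6824, 0.1958], 0.88)]
side mark [([0.591, -0.072, -0.004], [0.5955, 0.0047], 0.68)]
side flange [([0.618, 0.117, 0.058], [0.5976, 0.196], 0.73)]
side cam [([0.581, 0.14, 0.04], [0.5585, 0.2135], 0.8)]
side thumb_pad [([0.641, 0.126, 0.035], [0.6193, 0.208], 0.48)]
```

View pics/p3.png

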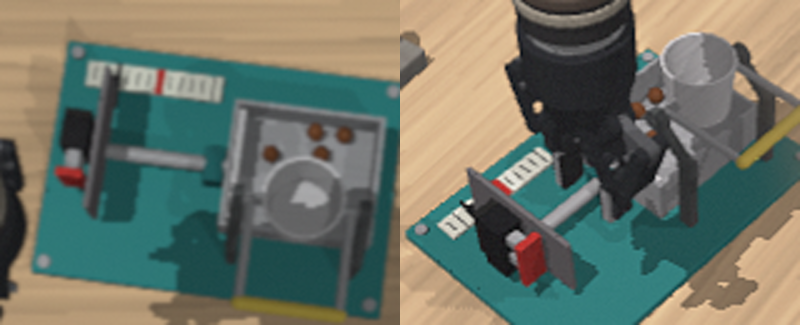

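Top crop: cup upright and empty, four nuts visible in the cell at (316,131), (345,135), (271,153) and (321,153), and the fifth hidden under the cup. The leg is still fully out. Next I move over the head.

>>> apply_moves([
  {"translation": [0, 0.0206, 0], "yaw": 0},
  {"translation": [0, 0.0206, 0], "yaw": 0},
  {"translation": [0, 0.0206, 0], "yaw": 0},
  {"translation": [0, 0.0206, 0], "yaw": 0},
  {"translation": [0, 0.0206, 0.02], "yaw": 0},
  {"translation": [0, 0.0206, 0.02], "yaw": 0},
  {"translation": [0, 0, 0.03], "yaw": 0},
  {"translation": [0, 0, 0.03], "yaw": 0},
  {"translation": [0, 0, 0.018], "yaw": 0},
  {"translation": [0, 0, 0], "yaw": 0},
], jaw=0.0854)

```text
clock: 17.6
tcp_pos: [0.6113, 0.1387, 0.1296]
tcp_rot: [0.751, 0.66, -0.003, -0.001]
wrist_force: [-0.1, -0.8, 0.7]
gripper_width: 0.0854
grasp_force: 0.0
```

```bash
python3 - <<'E'
from h import *;st()
for n in('top','side'):
    c=cam(n,n+'4.png')
    p=proj(c,(.61,.12,.08)).astype(int)
    cv2.imwrite(f'pics/{n}4c.png',cv2.resize(c['pixels'][p[1]-40:p[1]+40,p[0]-40:p[0]+40],(400,400),interpolation=cv2.INTER_CUBIC)[:,:,::-1])
cv2.imwrite('pics/p4.png',np.hstack([cv2.imread('pics/top4c.png'),cv2.imread('pics/side4c.png')]))
E
```

```text
t 17.60 ex 0.5884 ey 0.2163 z 0.1296 yawerr -0.02 tilt -1.0000 Fex -0.0 Fey -0.8 Fz 0.7 w 0.0854 g 0.0
```

View pics/p4.png

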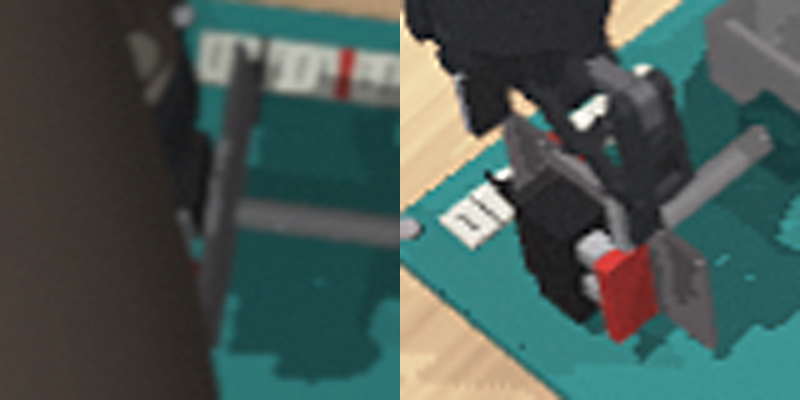

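Crops: the top view still shows the mark at crop (345,72) and the pointer at (250,50). The side view shows the fingers above the head. I'll project the expected finger and lever corners to check alignment before going down.

```bash
python3 - <<'E'
from h import *;s=st()
c=cam('side'); p0=proj(c,(.61,.12,.08)).astype(int)-40
W=lambda a,b,z:np.array([*(a*ex+b*ey),z])
im=cv2.resize(c['pixels'][p0[1]:p0[1]+80,p0[0]:p0[0]+80],(640,640),interpolation=cv2.INTER_CUBIC)[:,:,::-1].copy()
L=(.598,.213)
def poly(pts,col):
    q=np.array([(proj(c,X)-p0+.5)*8 for X in pts]).astype(int); cv2.polylines(im,[q],True,col,1)
def box(x0,x1,y0,y1,z0,z1,col):
    for z in(z0,z1): poly([W(x0,y0,z),W(x1,y0,z),W(x1,y1,z),W(x0,y1,z)],col)
box(L[0]-.013,L[0]+.015,L[1]-.013,L[1]+.013,.027,.089,(255,255,0))
box(L[0]-.039,L[0]-.031,L[1]-.012,L[1]+.012,.037,.089,(0,255,255))
box(L[0]-.065,L[0]+.065,L[1]-.023,L[1]-.017,.026,.09,(255,0,255))
p=s['tcp_pos'];a,b=p[:2]@ex,p[:2]@ey
for sg in(-1,1): box(a+sg*.0427,a+sg*.057,b-.011,b+.011,p[2]-.012,p[2]+.01,(0,255,0))
cv2.imwrite('pics/p5.png',im[:600])
E
```

```text
t 17.70 ex 0.5900 ey 0.2169 z 0.1333 yawerr -0.01 tilt -1.0000 Fex 0.4 Fey -0.2 Fz 0.9 w 0.0853 g 0.0
```

View pics/p5.png

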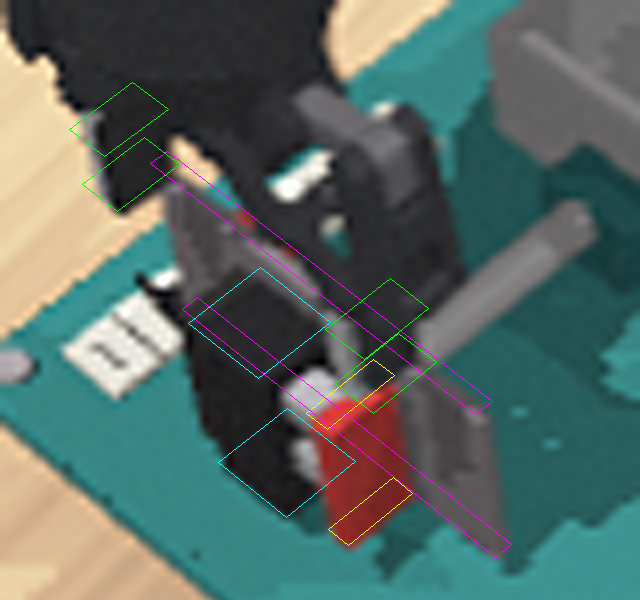

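Overlay: modelled head, lever, flange and fingers match the picture within about 2 mm, so I go down.

>>> apply_moves([
  {"translation": [0, 0, 0.015], "yaw": 0},
  {"translation": [0, 0, 0.015], "yaw": 0},
  {"translation": [0, 0, 0.015], "yaw": 0},
  {"translation": [0, 0, 0.012], "yaw": 0},
  {"translation": [0, 0, 0.008], "yaw": 0},
  {"translation": [0, 0, 0], "yaw": 0},
  {"translation": [0, 0, 0], "yaw": 0},
])

```text
clock: 18.45
tcp_pos: [0.6134, 0.1392, 0.0686]
tcp_rot: [0.751, 0.66, 0.0, 0.0]
wrist_force: [-0.1, -1.0, -0.6]
gripper_width: 0.0857
grasp_force: 0.0
```

```bash
python3 -c "
from h import *;st()"
```

```text
t 18.45 ex 0.5903 ey 0.2170 z 0.0686 yawerr -0.02 tilt -1.0000 Fex 0.0 Fey -1.0 Fz -0.6 w 0.0857 g 0.0
```

>>> apply_moves([
  {"translation": [-0.004, 0, 0], "yaw": 0},
  {"translation": [-0.004, 0, 0], "yaw": 0},
  {"translation": [-0.004, 0, 0], "yaw": 0},
  {"translation": [-0.004, 0, 0], "yaw": 0},
  {"translation": [-0.004, 0, 0], "yaw": 0},
  {"translation": [-0.004, 0, 0], "yaw": 0},
  {"translation": [-0.004, 0, 0], "yaw": 0},
  {"translation": [-0.004, 0, 0], "yaw": 0},
  {"translation": [-0.004, 0, 0], "yaw": 0},
  {"translation": [-0.004, 0, 0], "yaw": 0},
  {"translation": [-0.004, 0, 0], "yaw": 0},
  {"translation": [0, 0, 0], "yaw": 0},
  {"translation": [0, 0, 0], "yaw": 0},
  {"translation": [0, 0, 0], "yaw": 0},
])

```text
clock: 19.85
tcp_pos: [0.6072, 0.0955, 0.0678]
tcp_rot: [0.751, 0.66, -0.0, -0.0]
wrist_force: [1.3, 2.9, 1.4]
gripper_width: 0.0857
grasp_force: 1.3
```

```bash
cat > b.py <<'E'
from h import *
import sys
st(); k=sys.argv[1]; out=[]
for n in('top','side'):
    c=cam(n)
    for t in ['pointer','mark','flange','cam']:
        print(n,t,[((np.array(a['xyz'])[:2]@np.c_[ex,ey]).round(4).tolist(),round(a['xyz'][2],3),round(a['score'],2)) for a in arm.place_of(t,n)][:2])
    p=proj(c,(.69,.07,.015)).astype(int)
    print(p-[20,20])
    out.append(cv2.resize(c['pixels'][p[1]-20:p[1]+20,p[0]-20:p[0]+20],(400,400),interpolation=cv2.INTER_CUBIC)[:,:,::-1])
cv2.imwrite(f'pics/q{k}.png',np.hstack(out))
E
python3 b.py 1
```

```text
t 19.85 ex 0.5899 ey 0.1729 z 0.0678 yawerr -0.02 tilt -1.0000 Fex 0.9 Fey 3.1 Fz 1.4 w 0.0857 g 1.3
top pointer [([0.467, 0.4805], -0.002, 0.69), ([0.6798, 0.1596], 0.017, 0.52)]
top mark [([0.6767, 0.1519], 0.014, 0.42)]
top flange [([0.5949, 0.1609], 0.059, 0.83)]
top cam []
[272 153]
side pointer [([0.6834, 0.162], 0.02, 0.62)]
side mark []
side flange [([0.5968, 0.1608], 0.058, 0.85)]
side cam [([0.5598, 0.1762], 0.04, 0.75)]
[226 239]
```

View pics/q1.png

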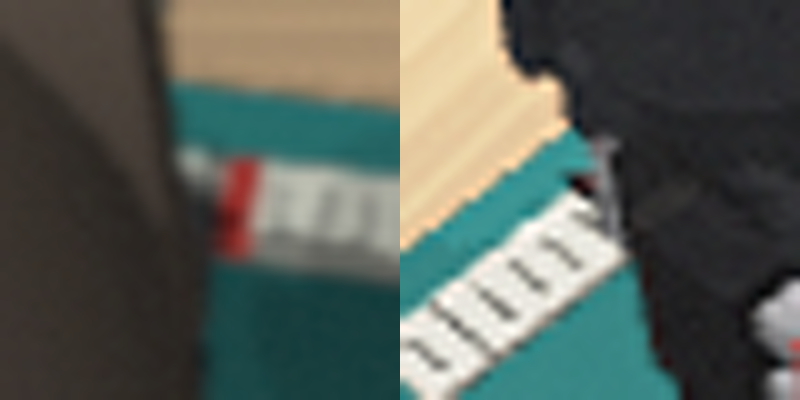

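Crop: the pointer is about 8 mm short of the mark. In the top crop the mark is at x≈238 and the pointer edge at about 205. I'll average several detections to refine this.

```bash
cat > c.py <<'E'
from h import *
st()
for n,ts in(('top',['pointer','mark']),('side',['pointer'])):
    acc={t:[] for t in ts}
    for _ in range(6):
        cam(n)
        for t in ts:
            g=[np.array(a['xyz']) for a in arm.place_of(t,n) if .008<a['xyz'][2]<.03 and abs(np.array(a['xyz'])[:2]@ex-.678)<.012]
            if g: acc[t].append([*(g[0][:2]@np.c_[ex,ey]),g[0][2]])
    for t in ts: print(n,t,len(acc[t]),np.round(np.mean(acc[t],0),4),np.round(np.std(acc[t],0),4),np.round(np.array(acc[t])[:,1],4))
E
python3 c.py
```

```text
t 20.35 ex 0.5899 ey 0.1730 z 0.0679 yawerr -0.01 tilt -1.0000 Fex 1.2 Fey 2.5 Fz 0.7 w 0.0852 g 1.6
top pointer 6 [0.6758 0.1606 0.0177] [0.0017 0.0007 0.0011] [0.1607 0.1618 0.1605 0.1607 0.1595 0.1606]
top mark 5 [0.6776 0.1537 0.0165] [0.0007 0.0041 0.0015] [0.1499 0.1615 0.1508 0.1523 0.154 ]
side pointer 5 [0.6823 0.1623 0.0184] [0.0011 0.0031 0.0014] [0.1661 0.1618 0.1628 0.157  0.164 ]
```

>>> apply_moves([
  {"translation": [-0.0035, 0, 0], "yaw": 0},
  {"translation": [-0.0035, 0, 0], "yaw": 0},
  {"translation": [0, 0, 0], "yaw": 0},
  {"translation": [0, 0, 0], "yaw": 0},
  {"translation": [0, 0, 0], "yaw": 0},
])

```text
clock: 22.35
tcp_pos: [0.6063, 0.0884, 0.0679]
tcp_rot: [0.751, 0.66, -0.0, -0.0]
wrist_force: [-0.2, 2.7, -2.1]
gripper_width: 0.0853
grasp_force: 1.5
```

```bash
python3 c.py; python3 b.py 2 | tail -9
```

```text
t 22.35 ex 0.5899 ey 0.1658 z 0.0679 yawerr -0.03 tilt -1.0000 Fex -0.5 Fey 2.6 Fz -2.1 w 0.0853 g 1.5
top mark []
top flange [([0.5993, 0.1559], 0.058, 0.78)]
top cam []
[272 153]
side pointer [([0.6841, 0.1566], 0.018, 0.8), ([0.3461, 0.4381], 0.0, 0.6)]
side mark [([0.4185, -0.3292], 0.002, 0.53)]
side flange [([0.5989, 0.1548], 0.057, 0.58)]
side cam [([0.5582, 0.1693], 0.04, 0.74)]
[226 239]
  return _methods._mean(a, axis=axis, dtype=dtype,
  ret = ret.dtype.type(ret / rcount)
  ret = _var(a, axis=axis, dtype=dtype, out=out, ddof=ddof,
  arrmean = um.true_divide(arrmean, div, out=arrmean,
  ret = ret.dtype.type(ret / rcount)
Traceback (most recent call last):
  File "c.py", line 10, in <module>
    for t in ts: print(n,t,len(acc[t]),np.round(np.mean(acc[t],0),4),np.round(np.std(acc[t],0),4),np.round(np.array(acc[t])[:,1],4))
                                                                                                           ~~~~~~~~~~~~~~~~^^^^^
IndexError: too many indices for array: array is 1-dimensional, but 2 were indexed
```

View pics/q2.png

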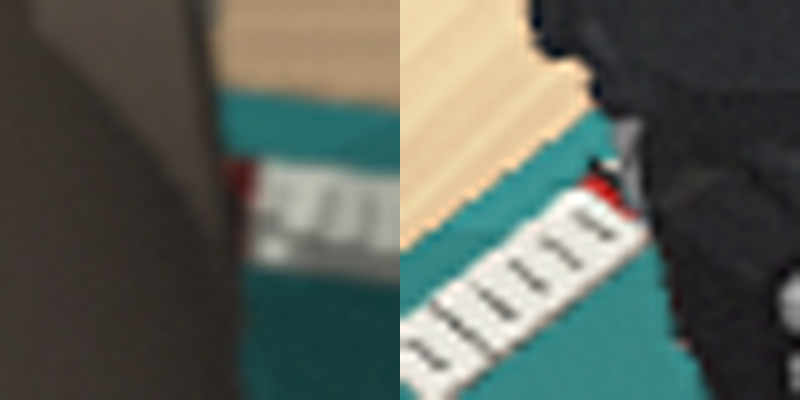

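```bash
python3 - <<'E'
from h import *;st()
c=cam('side')
for z in(.016,.018,.020,.022):
    print(z,[np.round(onplane(c,p,z)[:2]@np.c_[ex,ey],4).tolist() for p in((232.75,264.9),(243.2,257.2),(245.5,255.5))])
W=lambda a,b,z:np.array([*(a*ex+b*ey),z])
print('mark corners',[ (proj(c,W(.676+i*.012,.152+j*.004,.0145))).round(1).tolist() for i,j in((1,1),(1,-1),(-1,-1),(-1,1))])
for n in('side','top'):
    c=cam(n)
    hsv=cv2.cvtColor(c['pixels'],cv2.COLOR_RGB2HSV)
    rm=cv2.inRange(hsv,(0,120,60),(8,255,255))|cv2.inRange(hsv,(172,120,60),(180,255,255))
    p=proj(c,W(.676,.152,.0145)); ys,xs=np.where(rm)
    print(n,p.round(1),[(int(x),int(y),c['pixels'][y,x].tolist()) for x,y in zip(xs,ys) if abs(x-p[0])<9 and abs(y-p[1])<9])
E
```

```text
t 23.75 ex 0.5900 ey 0.1660 z 0.0680 yawerr -0.02 tilt -1.0000 Fex -2.4 Fey 2.5 Fz -1.8 w 0.0853 g 1.8
0.016 [[0.6857, 0.1922], [0.6852, 0.1598], [0.6851, 0.1526]]
0.018 [[0.6843, 0.193], [0.6837, 0.1607], [0.6836, 0.1535]]
0.02 [[0.6828, 0.1939], [0.6823, 0.1617], [0.6821, 0.1545]]
0.022 [[0.6813, 0.1948], [0.6808, 0.1627], [0.6807, 0.1555]]
mark corners [[243.7, 256.1], [246.2, 254.2], [252.9, 259.4], [250.4, 261.3]]
side [248.3 257.7] [(245, 256, [92, 46, 45]), (244, 257, [172, 90, 85]), (245, 257, [205, 47, 46]), (246, 257, [167, 43, 40]), (246, 258, [191, 42, 41]), (247, 258, [163, 39, 38]), (247, 259, [168, 66, 60])]
top [295.3 173.7] [(295, 170, [66, 31, 29]), (296, 170, [75, 31, 29]), (296, 171, [76, 35, 32]), (296, 172, [81, 44, 42])]
```

Side view: the mark's red shows right under the pointer tip, at crop (605,190) and (595,165). The computed gap is about 1 mm, so I push 1 mm more, centre on the head, then pinch.

>>> apply_moves([
  {"translation": [-0.001, 0.003, 0], "yaw": 0},
  {"translation": [0, 0.003, 0], "yaw": 0},
  {"translation": [0, 0, 0], "yaw": 0},
  {"translation": [0, 0, 0], "yaw": 0},
])

```text
clock: 24.3
tcp_pos: [0.6131, 0.0866, 0.0682]
tcp_rot: [0.751, 0.66, 0.0, 0.001]
wrist_force: [1.3, 3.5, -1.5]
gripper_width: 0.0852
grasp_force: 1.5
```

>>> apply_moves([
  {"translation": [0, 0, 0], "yaw": 0},
  {"translation": [0, 0, 0], "yaw": 0},
], jaw=0.06, force=30)

```text
clock: 24.5
tcp_pos: [0.6131, 0.087, 0.0705]
tcp_rot: [0.751, 0.66, 0.001, 0.001]
wrist_force: [-4.1, 2.8, 10.6]
gripper_width: 0.0604
grasp_force: 4.8
```

```bash
python3 -c "
from h import *;st()
c=cam('side')
for t in('pointer','flange','cam'):
    print(t,[((np.array(a['xyz'])[:2]@np.c_[ex,ey]).round(4).tolist(),round(a['xyz'][2],3)) for a in arm.place_of(t,'side')][:1])"
```

```text
t 24.50 ex 0.5968 ey 0.1653 z 0.0705 yawerr -0.01 tilt -1.0000 Fex -4.4 Fey 2.3 Fz 10.6 w 0.0604 g 4.8
pointer [([0.6858, 0.1519], 0.019)]
flange [([0.4699, 0.4817], 0.003)]
cam [([0.5659, 0.17], 0.041)]
```

>>> apply_moves([
  {"translation": [0, 0, 0], "yaw": 0},
  {"translation": [0, 0, 0], "yaw": 0},
  {"translation": [0, 0, 0], "yaw": 0},
  {"translation": [0, 0, 0], "yaw": 0},
  {"translation": [0, 0, 0], "yaw": 0},
  {"translation": [0, 0, 0], "yaw": 0},
], jaw=0.03, force=40)

```text
clock: 25.3
tcp_pos: [0.6145, 0.0867, 0.072]
tcp_rot: [0.751, 0.66, 0.002, 0.003]
wrist_force: [-1.8, 4.1, 17.0]
gripper_width: 0.0429
grasp_force: 46.5
```

```bash
python3 -c "
from h import *;st()
c=cam('side')
for t in('pointer','flange','cam'):
    print(t,[((np.array(a['xyz'])[:2]@np.c_[ex,ey]).round(4).tolist(),round(a['xyz'][2],3)) for a in arm.place_of(t,'side')][:1])"
```

```text
t 25.30 ex 0.5982 ey 0.1651 z 0.0720 yawerr -0.03 tilt -1.0000 Fex -2.4 Fey 3.8 Fz 17.0 w 0.0429 g 46.5
pointer [([0.6836, 0.1518], 0.017)]
flange [([0.6011, 0.1584], 0.056)]
cam [([0.5729, 0.1737], 0.04)]
```

```bash
python3 - <<'E'
from h import *
c=cam('side'); p=proj(c,(.69,.07,.015)).astype(int); print(p)
a=cv2.resize(c['pixels'][p[1]-20:p[1]+20,p[0]-20:p[0]+20],(400,400),interpolation=cv2.INTER_CUBIC)
b=cv2.resize(c['pixels'][p[1]-50:p[1]+50,p[0]-20:p[0]+80],(400,400),interpolation=cv2.INTER_CUBIC)
t=cam('top'); q=proj(t,(.61,-.06,.05)).astype(int)
d=cv2.resize(t['pixels'][q[1]-25:q[1]+25,q[0]-50:q[0]+50],(400,200),interpolation=cv2.INTER_CUBIC)
e=cv2.resize(t['pixels'][q[1]-45:q[1]+5,q[0]-80:q[0]+20],(400,200),interpolation=cv2.INTER_CUBIC)
cv2.imwrite('pics/fin.png',np.vstack([np.hstack([a,b]),np.hstack([d,e])])[:,:,::-1])
for n in('top','side'):
  for _ in range(4):
    cam(n); print(n,[((np.array(a['xyz'])[:2]@np.c_[ex,ey]).round(4).tolist(),round(a['xyz'][2],3)) for a in arm.place_of('pointer',n)][:1])
st()
E
```

```text
[246 259]
top []
top []
top [([0.5559, 0.0058], 0.124)]
top []
side [([0.6834, 0.1539], 0.016)]
side [([0.6831, 0.1489], 0.02)]
side [([0.6788, 0.1536], 0.017)]
side [([0.6838, 0.1497], 0.019)]
t 26.40 ex 0.5983 ey 0.1651 z 0.0720 yawerr -0.03 tilt -1.0000 Fex -2.2 Fey 3.3 Fz 16.5 w 0.0430 g 46.7
```

View pics/fin.png

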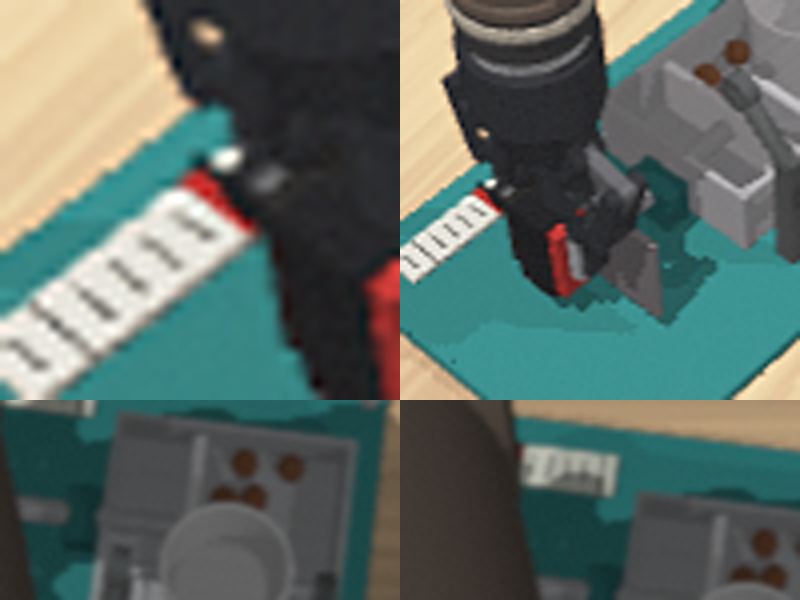

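Final picture: the pointer tip at crop (197,160) lies over the red mark. The lever is against the head between the fingers, and the cup is upright and empty with nuts in the cell. Handing in.

```bash
python3 -c "
from h import *;st();print(arm.job_done())"
```

```text
t 26.40 ex 0.5983 ey 0.1651 z 0.0720 yawerr -0.03 tilt -1.0000 Fex -2.2 Fey 3.3 Fz 16.5 w 0.0430 g 46.7
the job is handed in; nothing more can be done
None
```

I handed the job in at 26.4 s with no verdict returned: the cup is back upright and looks empty, four nuts are visible in the cell (the fifth is presumably hidden under the cup), the pointer is within about 1 mm of the red mark, and the lever is closed and still pinched against the pad.

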